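# Reset the bench interlock with its key

### The job

Take the key from its holder, put it fully into the lock of the grey key switch box and turn it clockwise until it comes up firmly against the end stop, without forcing it. Then turn it back to the position where it comes out, draw it out and stand it back in its holder, fully home. Do not knock the other things about.

Things in the scene. Friction and masses are not known exactly. Their poses are not given: they have to be found in the camera images.
- key: Plain steel key, 72 mm long, 60 g. Origin: tip of the shaft on the shaft's axis; z runs along the shaft towards the bow, x points the way the bit (tooth) points. Round shaft 8 mm in diameter with a tapered tip (lowest 3 mm). Bit: 5 mm thick (y), reaching out to x = 13 mm, z = 8 to 20 mm. Round collar 17 mm in diameter at z = 26 to 30 mm, whose underside is the depth stop. Flat bow 28 mm wide (x), 6 mm thick (y), z = 38 to 72 mm: pinch it across its 6 mm.
- lock: Grey key switch box fixed to the worktop, 120 x 100 x 56 mm (x, y, z). Origin: centre of its underside, on the vertical lock axis; z up. On its top a square metal cover plate with the keyhole, inside a low steel collar (49 mm across, 3 mm high). The key goes in upright, its x along the lock's x; only there does it come out: elsewhere the 4 mm cover holds the bit. Keep forces on the key below 40 N.
- keyhole (a point): Centre of the keyhole's round part, on the lock's axis, at the top face of the cover plate (56 mm above the worktop). Hole 10 mm wide for the shaft; from it a slot 7 mm wide runs along the lock's +x to 14.5 mm from the axis. Fully in, the key's collar rests on the cover and its tip is 26 mm below this point. The last 6 mm of the shaft then sit in a 10 mm wide bearing.
- plug (a joint): Turn of the lock's plug in rad, carried by the key's bit (about 1 mm of play on each side of the bit, so it lags the key by 0.1 rad, under load up to 0.3 rad): 0 = keyhole position (there is a firm stop there), grows as the key is turned clockwise seen from above. It stays where it is left and turns with a steady friction of about 0.04 N m.
- endstop: End stop inside the lock, unseen; this origin and axes are the lock's and do not tell where it stands. The bit's tip meets it, 12 mm from the axis, at 0.65 to 1.4 rad of clockwise key turn, differently in each lock; only felt, as a rise of the turning moment above the friction. Reached: 3 N at the tip (0.04 N m above friction) for 0.2 s; overloaded: 16 N (0.19 N m above).
- key_holder: Aluminium block fixed to the worktop, 64 x 50 x 34 mm (x, y, z), origin at the centre of its underside, with an upright slot in its top in which the key stands, key x along the holder's x.
- socket (a point): Point on the top face of the key holder (34 mm high) through which the axis of the standing key passes. Slot from x = -5.5 to +14.5 mm and y = -5.5 to +5.5 mm about it, right through the block. With the key fully home its collar rests on the block and its tip is 26 mm below this point.
- mortar: Porcelain mortar, 88 mm across and 48 mm high, a bystander; origin at the centre of its underside.
- tin: Aluminium tin with lid, 58 mm across and 36 mm high, a bystander; origin at the centre of its underside.
- crucible: Porcelain crucible, 42 mm across and 34 mm high, a bystander; origin at the centre of its underside.

How it is judged (in metres and radians):
On the way, in this order (a step that is already met when the one before it is completed fails the run):
1. the key is fully in the lock, upright (z of key in the frame of keyhole below -0.0235 m and horizontal distance between key and keyhole below 0.003 m and angle between key's own z axis and vertical below 0.1 rad), for 0.1 s.
2. the key is turned clockwise and pressed against the end stop (value of joint plug above 0.4 rad and contact force between key and endstop above 3 N), for 0.2 s.
3. the key is back at the keyhole position, still in the lock (value of joint plug below 0.35 rad and angle between the x axis of key and the x axis of lock, either way round below 0.2 rad and horizontal distance between key and keyhole below 0.003 m and z of key in the frame of keyhole below -0.02 m), for 0.05 s.
4. the key is drawn out (z of key in the frame of keyhole above 0.005 m), for 0.05 s.
At the end, for the whole second after the job is handed in: The key stands released and still in its holder, fully home (tip within 3 mm of its depth, 5 mm sideways, tilted less than 0.12 rad), and the lock's plug is back at the keyhole position (below 0.35 rad, which its play allows) (horizontal distance between key and socket below 0.005 m and z of key in the frame of socket below -0.023 m and angle between key's own z axis and vertical below 0.12 rad and linear speed of key below 0.02 m/s and value of joint plug below 0.35 rad); the robot touches nothing.
It fails at once if the end stop is overloaded (more than 16 N) (contact force between key and endstop above 16 N).
It fails at once if the key is forced in the lock (more than 40 N in all) (contact force between key and lock above 40 N).
It fails at once if a bystander is pushed away (distance of any of mortar, tin, crucible from where it was at the start of the episode above 0.02 m).
It also fails if it takes over 72 s, if anything falls off the work surface, if the arm or the gripper's body presses on something with over 40 N, if the wrist force passes 120 N, or if a joint passes its speed limit or range.

### The arm

A 6-joint arm with a two-finger parallel gripper is mounted at the origin on a cart in front of the work surface, level with it; the furniture and walls round the work are solid. World frame = base frame: x ahead of the robot, y to its left, z up, the work surface at z = 0. Lengths are in m, angles in degrees, forces in N, time in s.
With the tool pointing down it reaches from about 0.275 to 0.75 m from the base axis. Payload 10.2 kg.
Tool frame: the origin (TCP) lies at the very end of the fingers, on their centre line; the grasp point (between the pads) lies 19 mm behind it (env.grasp_offset is the distance from the TCP to the grasp point, in m); z points along the fingers, y is the line along which they close (so a half turn about z gives the same grasp; the last joint's range is limited). The gripper opens to 88 mm and grips with 3 to 60 N. Pads are 18 mm wide; open, the fingers measure 123 mm over their backs; the gripper's body (75 mm by 187 mm) begins 45 mm behind the grasp point.
Start: joints at [55.726, 17.928, 85.812, -0, 76.261, -12.8], TCP at [0.192, 0.489, 0.239] pointing down, gripper open.
Joint ranges: [-168.41, 168.41], [-55.51, 124.54], [10.69, 146.95], [-70.63, 250.63], [1, 178], [-165.06, 165.06]. Speed limits (degrees/s): [136.94, 136.94, 172.46, 180, 180, 180].

### API

Orientations are given as [roll, pitch, yaw] about the fixed x, y, z axes, in that order (R = Rz(yaw) Ry(pitch) Rx(roll)).
In Python, from station import env, gripper_to, optics, ticket gives the robot as it stands. The module is installed in compiled form; this text tells all that it offers. Calls block until the motion is done:
- env.reach(position, orientation): joint-space move of the TCP to a pose.
- env.move_linear(position, v=0.15, frame=None): straight line of the TCP; frame=None keeps the orientation; v is the mean speed in m/s.
- env.movej(angles): joint-space move.
- gripper_to(opening, strength=None): finger opening in m; strength is the grip in N (None keeps the last); returns when the fingers have stopped.
- env.sleep(seconds).
- env.inverse_kinematics(position, orientation): joint angles nearest the present ones, or None.
- env.state(): the state.
- optics.read_camera(name): name is "scene" or "top" or "wrist"; returns a dict with "pixels" (480x640x3 uint8, red, green, blue), "fx", "fy", "cx", "cy" (pixels), "cam_to_world" (4x4, takes a point from camera to world coordinates). Camera axes: x right, y down, z forward; pixel columns grow to the right and rows downward; lengths in m; the calibration is good to about 2 mm. A picture is of the moment at which its call begins. There is no depth.
A pose or a line that the arm cannot do raises env.PlanningError and nothing moves.
- ticket.close_job(): hands the job in; it is judged then, once.
The state is a dict: "clock": time; "joint_positions": joint angles; "joint_velocities": joint speeds; "effort": joint torques, N m; "tcp_pos": TCP position; "tool_rot": TCP orientation; "wrist_force": force on the tool from outside, world axes, zero at the start; "torque": the same for the moment, N m; "gripper_width": finger opening in m; "grasp_force": force on a finger pad.
Only numpy, scipy, OpenCV 4.12 (cv2) and the standard library are available. Lean on these libraries where they do the work, as an engineer would, in place of code of your own. Each camera call takes 0.05 s, during which the arm holds its last target. There are 200 camera calls.

## Working session

There is one attempt and no reset: what is moved stays moved. The work goes in short steps, each a Python script; the robot and the scene stay as the last script left them, time stands still between calls to the robot, and variables do not carry over. Pictures are saved under pics/ and viewed, at most 10 in all, crops included, and the job is handed in when it is done.

```bash
ls; mkdir -p pics; python3 - <<'E'
from station import env, gripper_to, optics, ticket
import cv2,numpy as np
s=env.state();print({k:np.round(v,3) for k,v in s.items()}, env.grasp_offset)
for n in("top","scene"):
    c=optics.read_camera(n);cv2.imwrite(f"pics/{n}0.png",c["pixels"][:,:,::-1])
    print(n,c["fx"],c["fy"],c["cx"],c["cy"],np.round(c["cam_to_world"],4).tolist())
E
```

```text
pics
{'clock': np.float64(0.0), 'joint_positions': array([ 55.726,  17.959,  85.853,  -0.   ,  76.26 , -12.8  ]), 'joint_velocities': array([ 0.085,  0.111, -0.026, -0.01 ,  0.048,  0.064]), 'effort': array([-1.0000e-03, -4.0222e+01, -2.5227e+01,  6.9000e-02,  3.5000e-02,
       -0.0000e+00]), 'tcp_pos': array([0.192, 0.488, 0.238]), 'tool_rot': array([-1.79931e+02, -1.60000e-02,  1.58527e+02]), 'wrist_force': array([0.586, 0.847, 0.602]), 'torque': array([ 0.005, -0.011, -0.045]), 'grasp_force': np.float64(0.0), 'gripper_width': np.float64(0.088)} 0.0187
top 546.5103130456029 546.5103130456029 321.55470335300356 235.44732802970677 [[0.0185, -0.9887, 0.1484, 0.4645], [-0.9998, -0.0188, -0.001, 0.0028], [0.0037, -0.1484, -0.9889, 0.9125], [0.0, 0.0, 0.0, 1.0]]
scene 492.38195991530574 492.38195991530574 318.7340866536522 247.53470194812206 [[0.5272, -0.593, 0.6087, 0.0727], [-0.8496, -0.3812, 0.3645, -0.2867], [0.0159, -0.7093, -0.7048, 0.6822], [0.0, 0.0, 0.0, 1.0]]
```

View pics/top0.png

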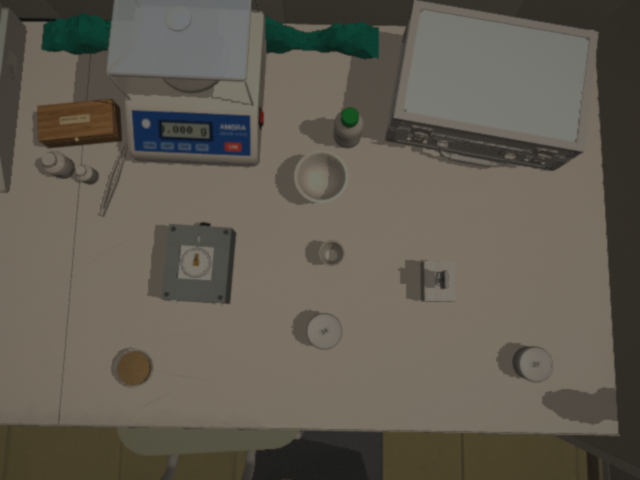

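View pics/scene0.png

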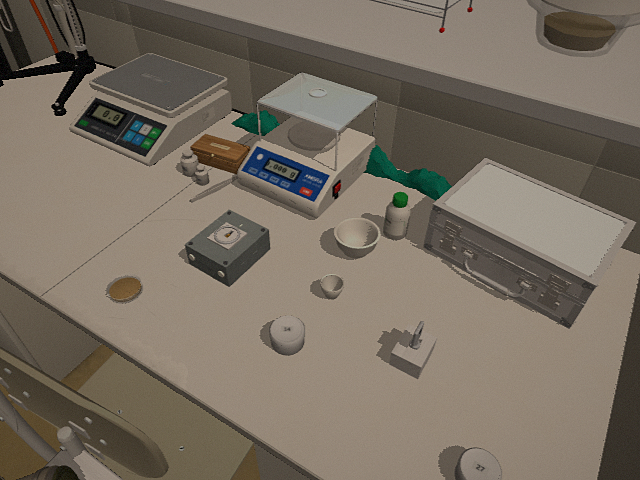

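The top view shows the lock at about (199,263) with the keyhole at (196,261), its slot pointing up the image (world +x). The key and holder are at (438,281), the mortar at (321,177), the crucible at (331,253) and the tin at (324,331). I'll cast rough rays and go over the lock and holder with the wrist camera.

```bash
cat > h.py <<'E'
from station import env, gripper_to, optics, ticket
import cv2,numpy as np
def ray(c,uv,z):
    uv=np.atleast_2d(uv).astype(float)
    d=np.c_[(uv[:,0]-c["cx"])/c["fx"],(uv[:,1]-c["cy"])/c["fy"],np.ones(len(uv))]@c["cam_to_world"][:3,:3].T
    o=c["cam_to_world"][:3,3]
    return o+d*((z-o[2])/d[:,2])[:,None]
def proj(c,p):
    q=np.linalg.inv(c["cam_to_world"])@np.r_[p,1]
    return np.array([c["fx"]*q[0]/q[2]+c["cx"],c["fy"]*q[1]/q[2]+c["cy"]])
def snap(name,fn):
    c=optics.read_camera(name);cv2.imwrite(f"pics/{fn}.png",c["pixels"][:,:,::-1]);np.save(f"pics/{fn}.npy",c,allow_pickle=True);return c
def load(fn): return np.load(f"pics/{fn}.npy",allow_pickle=True).item()
E
python3 - <<'E'
from h import *
c=snap("top","top1")
for n,uv,z in(("keyhole",(196,261),.056),("holder",(438,281),.034),("bow",(440,279),.07),("mortar",(321,177),.04),("cruc",(331,253),.03),("tin",(324,331),.036)):
    print(n,ray(c,uv,z).round(4))
L=ray(c,(196,261),.056)[0];H=ray(c,(438,281),.034)[0]
for i,p in enumerate((L,H)):
    env.reach([p[0]-.05,p[1],.26],[180,0,180 if 0 else 0]) if env.inverse_kinematics([p[0]-.05,p[1],.26],[180,0,0]) is not None else print("no ik")
    s=env.state();print(s["clock"],s["joint_positions"].round(1),s["tcp_pos"])
    c=snap("wrist",f"w{i}");print(c["fx"],c["cx"],c["cy"],c["cam_to_world"].round(3).tolist(),proj(c,p))
E
```

```text
keyhole [[0.5487 0.1986 0.056 ]]
holder [[ 0.5259 -0.1865  0.034 ]]
bow [[ 0.5265 -0.1819  0.07  ]]
mortar [[0.6924 0.0046 0.04  ]]
cruc [[ 0.5684 -0.014   0.03  ]]
tin [[ 0.4435 -0.0048  0.036 ]]
1.8583 [ 9.3 18.6 81.7  0.  79.7 99.2] [0.49841351 0.1990887  0.25998745]
347.2052229865826 319.2886019009711 243.4633693846425 [[0.002, -0.963, -0.269, 0.567], [-1.0, -0.002, 0.0, 0.198], [-0.001, 0.269, -0.963, 0.406], [0.0, 0.0, 0.0, 1.0]] [318.9007685  166.29485998]
3.3417 [-34.5  15.3  86.1   0.   78.6  55.5] [ 0.47625218 -0.18563432  0.26006126]
347.2052229865826 319.2886019009711 243.4633693846425 [[0.001, -0.963, -0.268, 0.545], [-1.0, -0.002, 0.001, -0.187], [-0.001, 0.268, -0.963, 0.406], [0.0, 0.0, 0.0, 1.0]] [319.25464504 165.78345901]
```

View crops.

```bash
python3 - <<'E'
from h import *
a=[cv2.resize(load(f"w{i}")["pixels"][100:250,250:390,::-1],None,fx=2.8,fy=2.8*1,interpolation=cv2.INTER_CUBIC) for i in(0,1)]
cv2.imwrite("pics/cr1.png",np.hstack(a));print(np.hstack(a).shape)
E
```

```text
(420, 784, 3)
```

View pics/cr1.png

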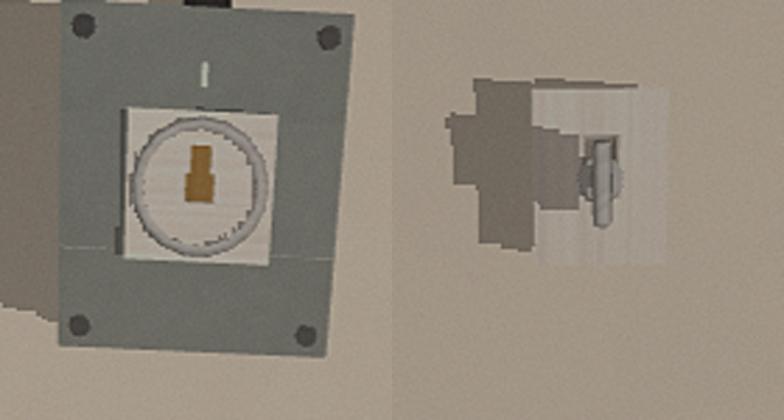

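The left crop (lock) shows the orange keyhole at (200,175), slot up (+x), inside a ring centred near (200,186), with the box turned a few degrees. The right crop (holder) shows the bow edge-on at (602,183), collar around it, with the bit slot open at its upper end (+x). I'll grasp with tool yaw near 180° because the clockwise turn then stays in J6's range, and I'll take close looks from there.

```bash
python3 - <<'E'
from h import *
print(env.inverse_kinematics([.5487,.1986,.07],[180,0,180]),env.inverse_kinematics([.5487,.1986,.07],[180,0,80]),env.inverse_kinematics([.526,-.182,.05],[180,0,180]))
for n,p in(("w2",[.5487-.01,.1986,.155]),("w3",[.5265-.01,-.183,.133])):
    if n=="w2": env.reach([.54,.0,.25],[180,0,180])
    env.reach(p,[180,0,180]);env.sleep(.3)
    c=snap("wrist",n);s=env.state();print(s["clock"],s["joint_positions"].round(1),s["tcp_pos"],s["tool_rot"],s["wrist_force"].round(2),s["torque"].round(3))
    print(c["cam_to_world"].round(4).tolist())
    env.move_linear([p[0],p[1],.25])
cv2.imwrite("pics/cr2.png",np.hstack([load(f)["pixels"][60:480,120:520,::-1] for f in("w2","w3")]))
E
```

```text
[  8.40137547  35.31844939  86.28971964   0.          58.39183097
 -81.59862453] [ 8.40137547e+00  3.53184494e+01  8.62897196e+01 -2.54444375e-14
  5.83918310e+01  1.84013755e+01] [ -31.14674095   34.20523641   92.02785472    0.           53.76690887
 -121.14674095]
6.9667 [  8.5  28.3  83.6  -0.   68.  -81.5] [0.53897086 0.1980193  0.15531602] [1.79997373e+02 3.06730039e-02 1.79948976e+02] [0.27 0.34 0.51] [ 0.044  0.02  -0.047]
[[0.0011, 0.9627, 0.2704, 0.4697], [1.0, -0.0013, 0.0005, 0.1967], [0.0008, 0.2704, -0.9627, 0.3011], [0.0, 0.0, 0.0, 1.0]]
9.5833 [ -31.7   26.7   89.8   -0.    63.5 -121.8] [ 0.51665018 -0.18270418  0.13307973] [-1.79994901e+02  8.15308689e-03 -1.79968621e+02] [-0.18  1.14 -0.24] [ 0.037  0.012 -0.043]
[[-0.0009, 0.9629, 0.2699, 0.4474], [1.0, 0.0007, 0.0009, -0.1839], [0.0006, 0.2699, -0.9629, 0.2788], [0.0, 0.0, 0.0, 1.0]]
```

View pics/cr2.png

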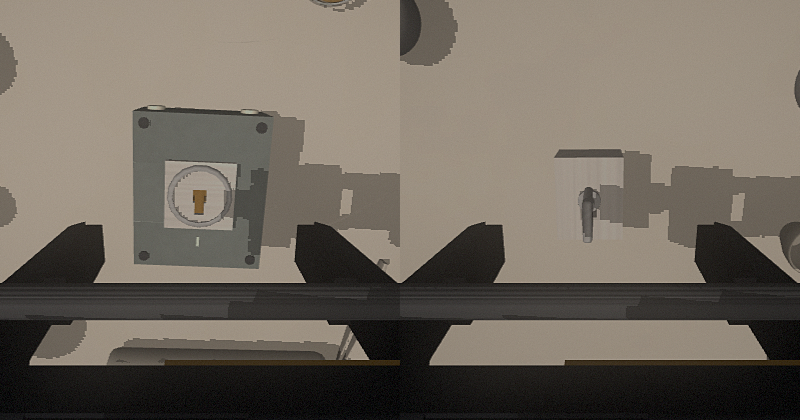

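Left half: keyhole orange at about (199,200) in the crop, ring around it, slot towards +x (down here). Right half: holder top at (588,195), bow from about (588,190) to (588,240). I'll measure both from the two opposite yaws plus the top camera.

```bash
cat > meas.py <<'E'
from h import *
def axes(P):
    # rectified world points -> min area rect centre, size, yaw of long side
    (c,s,a)=cv2.minAreaRect((P[:,:2]*1e4).astype(np.float32)); a=a if s[0]>s[1] else a+90
    a=(a+90)%180-90
    return np.array(c)/1e4,np.sort(s)/1e1,a
def comp(m,near):
    n,l,st,ce=cv2.connectedComponentsWithStats(m.astype(np.uint8)); k=1+np.argmin(np.hypot(*(ce[1:]-near).T)+1e3*(st[1:,4]<8)); return l==k
def cnt(m,up=1):
    k=max(cv2.findContours(m.astype(np.uint8),cv2.RETR_EXTERNAL,cv2.CHAIN_APPROX_NONE)[0],key=cv2.contourArea)
    return k[:,0,:]
def hole(c,guess=(.5487,.1986,.056)):
    h=cv2.cvtColor(c["pixels"],cv2.COLOR_RGB2HSV); g=proj(c,guess)
    m=comp((h[...,1]>120)&(h[...,0]>5)&(h[...,0]<30),g)
    v,u=np.nonzero(m); P=ray(c,np.c_[u,v],.056); 
    return axes(P),P[:,:2].mean(0),m.sum()
def grey(c,lo,hi,smax,near,box):
    h=cv2.cvtColor(c["pixels"],cv2.COLOR_RGB2HSV); m=(h[...,2]>=lo)&(h[...,2]<hi)&(h[...,1]<smax)
    w=np.zeros_like(m); u,v=np.int32(near); w[v-box:v+box,u-box:u+box]=1
    return m&w
E
python3 - <<'E'
from meas import *
for f in("w0","w2","top1"):
    c=load(f); r=hole(c);print(f,"rect",r[0][0].round(4),r[0][1].round(1),round(r[0][2],1),"mean",r[1].round(4),r[2])
for f in("w1","w3"):
    c=load(f); g=proj(c,(.5265,-.183,.05)).round().astype(int); print(f,g)
    h=cv2.cvtColor(c["pixels"],cv2.COLOR_RGB2HSV); v=h[g[1]-26:g[1]+40:2,g[0]-20:g[0]+22,2]
    print("\n".join(" ".join(f"{x:3d}" for x in r[::1]) for r in v))
E
```

```text
w0 rect [0.5532 0.197 ] [ 8.9 18.2] 0.1 mean [0.5522 0.1966] 156
w2 rect [0.5521 0.1965] [ 8.9 17.3] -0.3 mean [0.5511 0.1963] 232
top1 rect [0.551  0.1987] [ 6.3 14.3] 3.0 mean [0.5497 0.1986] 32
w1 [316 166]
112 111 110 118 157 166 162 160 163 163 162 162 163 162 166 161 162 161 162 163 163 162 159 163 162 159 160 163 161 160 163 162 163 163 162 159 162 162 163 161 165 163
117 110 110 117 157 165 160 162 165 164 163 163 161 163 163 163 162 162 162 163 163 161 159 164 163 159 162 159 159 159 162 162 161 160 161 165 164 161 161 161 160 162
116 110 112 119 160 167 168 166 165 164 161 164 164 163 161 162 160 160 163 161 161 160 160 161 161 160 160 160 158 160 163 162 162 162 162 163 161 162 162 160 163 164
109 112 110 112 116 117 111 111 110 109 112 110 106 119 167 168 163 164 163 164 166 161 156 163 163 161 166 162 163 165 166 163 162 160 160 164 166 164 163 159 161 161
115 113 112 114 113 118 115 114 119 117 118 121 117 114 112 113 112 110 114 108 119 158 144 144 143 140 140 136 136 138 137 132 128 120 122 150 162 164 161 162 162 162
113 112 113 114 116 117 118 115 117 117 121 118 11
[... 9510 characters left out ...]
 156 157 154 155 154 155 158
160 159 153 112 123  83  92  98  96  97  95  78 101 160 154 155 154 156 152 156 156 157 160 157 157 160 154 157 157 156 157 159 158 157 159 159 154 156 155 155 156 159
160 160 152 108 130 134 136 138 136 132 110  96 118 162 154 158 156 155 152 155 157 159 160 157 155 157 158 158 153 159 155 157 158 158 159 157 155 155 152 154 156 157
152 157 151 109 132 136 140 139 142 133 106  98 140 156 155 159 155 156 156 154 154 157 156 155 157 153 155 159 155 155 153 156 154 155 153 156 154 155 155 155 155 155
156 156 159 154 124 108 110 109 105 105 107 143 158 156 156 157 154 155 153 154 158 152 156 154 156 156 157 152 154 153 157 154 155 157 153 157 157 156 158 157 155 155
```

```bash
python3 - <<'E'
from meas import *
np.set_printoptions(suppress=True)
B0=np.array([(84,26),(330,38),(79,325),(306,336)])/2.8+[250,100]
B2=np.array([(143,123),(262,128),(144,255),(250,260)])+[120,60.]
for f,B in(("w0",B0),("w2",B2)):
    P=ray(load(f),B,.056);d=[P[1]-P[0],P[3]-P[2],P[2]-P[0],P[3]-P[1]]
    print(f,"bolts mean",P.mean(0).round(4),"len",[round(np.hypot(*x[:2])*1e3,1) for x in d],"yaw",[round(np.degrees(np.arctan2(x[1],x[0]))%90,1) for x in d])
# ring: grey pixels on white plate -> ellipse in rectified plane z=.059
for f in("w0","w2"):
    c=load(f);a=hole(c)[0][0]; S=10  # rectify plate 0.1 mm/px, x right,y down
    g=np.mgrid[-350:350,-350:350]/1e4; W=np.stack([a[0]+g[1],a[1]+g[0],0*g[0]+.059],-1).reshape(-1,3)
    q=(np.c_[W,np.ones(len(W))]@np.linalg.inv(c["cam_to_world"]).T); uv=np.c_[c["fx"]*q[:,0]/q[:,2]+c["cx"],c["fy"]*q[:,1]/q[:,2]+c["cy"]].astype(np.float32).reshape(700,700,2)
    im=cv2.remap(c["pixels"],uv,None,cv2.INTER_CUBIC); cv2.imwrite(f"pics/r_{f}.png",im[:,:,::-1])
    np.save(f"pics/r_{f}.npy",a)
c1,c3=load("w1"),load("w3")
print("key y",ray(c1,(324.8,166),.08).round(4),ray(c3,(307.4,285),.08).round(4))
print("key x ext w1",ray(c1,[(324.8,151.5),(324.8,180)],.08)[:,0].round(4),"w3",ray(c3,[(307,261),(307,294),(307,301)],.08)[:,0].round(4))
for z in(.046,.08): print(z,[proj(c3,(.526+dx,-.18,z)).round(0) for dx in(-.014,.014)],[proj(c1,(.526+dx,-.18,z)).round(0) for dx in(-.014,.014)])
cv2.imwrite("pics/cr3.png",np.hstack([cv2.resize(cv2.imread(f"pics/r_{f}.png"),(400,400)) for f in("w0","w2")]))
E
```

```text
w0 bolts mean [0.5481 0.1962 0.056 ] len [np.float64(83.2), np.float64(83.2), np.float64(102.5), np.float64(102.8)] yaw [np.float64(87.5), np.float64(87.3), np.float64(87.3), np.float64(87.4)]
w2 bolts mean [0.5474 0.1971 0.056 ] len [np.float64(83.4), np.float64(82.8), np.float64(101.8), np.float64(102.7)] yaw [np.float64(87.5), np.float64(86.9), np.float64(87.9), np.float64(87.5)]
key y [[ 0.5281 -0.1916  0.08  ]] [[ 0.5297 -0.191   0.08  ]]
key x ext w1 [0.541  0.5154] w3 [0.5141 0.5357 0.5404]
0.046 [array([325., 243.]), array([324., 280.])] [array([313., 180.]), array([313., 152.])]
0.08 [array([325., 258.]), array([325., 300.])] [array([312., 184.]), array([312., 153.])]
```

View pics/cr3.png

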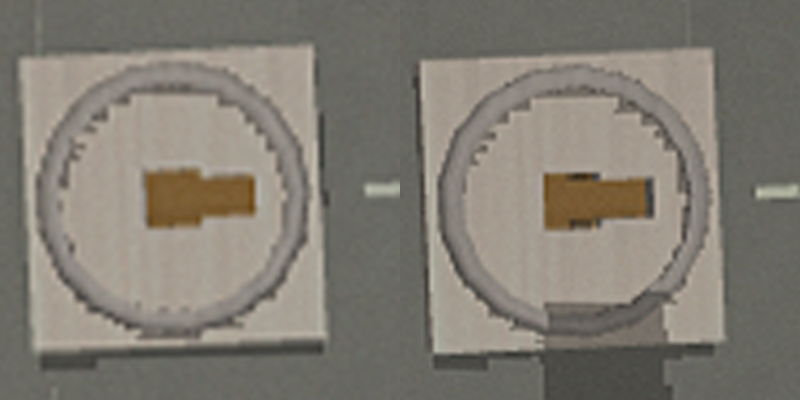

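The lock axis comes out at about (0.5478, 0.1967) with yaw −2.5°; bolts, ring and hole agree within 1 mm, and the rectified view shows ring and keyhole concentric. The key axis is at about (0.5277, −0.1913). I'll grasp and lift now.

```bash
python3 - <<'E'
from h import *
def pr(t):
    s=env.state();print(t,round(s["clock"],2),s["tcp_pos"].round(4),s["tool_rot"].round(2),"F",s["wrist_force"].round(2),"T",s["torque"].round(3),"w",round(s["gripper_width"],4),"g",round(s["grasp_force"],1))
x,y=.5275,-.1913
gripper_to(.05,50)
env.reach([x,y,.12],[180,0,180]);pr("above")
env.move_linear([x,y,.051]);env.sleep(.2);pr("down")
gripper_to(0.0,50);env.sleep(.2);pr("grip")
snap("wrist","w4")
env.move_linear([x,y,.10],v=.08);env.sleep(.2);pr("lift")
snap("wrist","w5");snap("scene","s5")
env.move_linear([x,y,.16],v=.15)
env.reach([.5478,.1967,.15],[180,0,177.5]);env.sleep(.3);pr("lock")
snap("wrist","w6");snap("scene","s6")
c=load("s6");g=proj(c,(.5478,.1967,.1)).astype(int);a=cv2.resize(c["pixels"][g[1]-60:g[1]+60,g[0]-60:g[0]+60,::-1],(400,400),interpolation=cv2.INTER_CUBIC)
w=load("w6");b=cv2.resize(w["pixels"][220:400,230:410,::-1],(400,400),interpolation=cv2.INTER_CUBIC)
cv2.imwrite("pics/cr4.png",np.hstack([a,b]));print(g)
E
```

```text
above 11.81 [ 0.5281 -0.1917  0.1213] [-1.7995e+02  8.0000e-02  1.8000e+02] F [ 0.44  0.08 -0.77] T [ 0.066 -0.033  0.017] w 0.0503 g 0.0
down 12.62 [ 0.528  -0.1916  0.0522] [-1.7994e+02  1.0000e-01 -1.8000e+02] F [-0.07  0.25 -0.36] T [ 0.069 -0.014  0.023] w 0.0502 g 0.0
grip 13.55 [ 0.5275 -0.1913  0.0509] [ 1.8e+02 -1.0e-02 -1.8e+02] F [-0.5  -0.4  -0.19] T [ 0.066  0.009 -0.033] w 0.0056 g 50.0
lift 14.57 [ 0.5273 -0.1912  0.0995] [ 1.7997e+02 -5.0000e-02 -1.8000e+02] F [ 0.23 -0.24 -0.41] T [ 0.034  0.048 -0.015] w 0.0053 g 50.0
lock 16.96 [0.548  0.1962 0.15  ] [1.8000e+02 1.0000e-02 1.7745e+02] F [-0.43  0.29 -0.61] T [-0.005 -0.003 -0.002] w 0.0054 g 50.0
[223 217]
```

View pics/cr4.png

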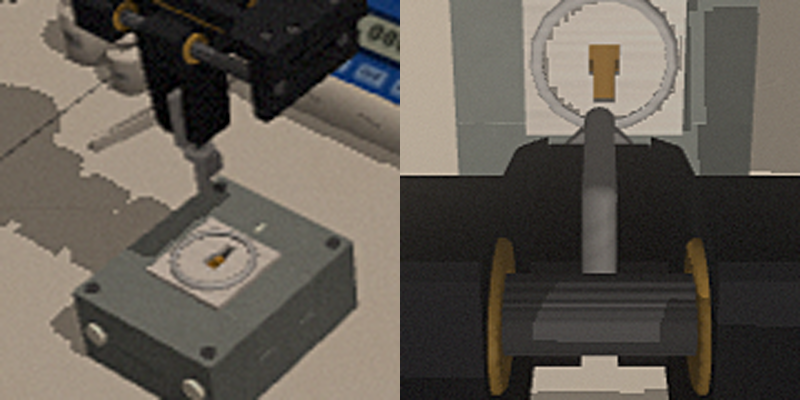

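Left (scene): the key hangs upright above the keyhole. Right (wrist): the bow edge is at crop x≈599 and the keyhole centre at ≈604, so the hole lies about 1.6 mm towards +y of the gripper centre. I'll correct y, then lower in small steps, watching forces averaged over several readings.

```bash
cat >> h.py <<'E'
def avg(n=10,dt=.012):
    F=[];T=[];P=[]
    for i in range(n):
        s=env.state();F.append(s["wrist_force"]);T.append(s["torque"]);P.append(s["tcp_pos"]);env.sleep(dt)
    return np.mean(F,0),np.mean(T,0),np.mean(P,0),np.std(F,0),np.std(T,0),s["clock"]
def fmt(*a): return " ".join(str(np.round(x,3).tolist()) for x in a)
E
python3 - <<'E'
from meas import *
c=load("w6"); r=hole(c,(.5478,.1967,.056)); h=cv2.cvtColor(c["pixels"],cv2.COLOR_RGB2HSV)
m=comp((h[...,1]>120)&(h[...,0]>5)&(h[...,0]<30),(322,250)); v,u=np.nonzero(m)
print("hole px u",[(int(vv),int(u[v==vv].min()),int(u[v==vv].max())) for vv in np.unique(v)[::4]])
p=c["pixels"][...,1]
for vv in(275,285,295): print(vv,p[vv,308:332].tolist())
F,T,P,sF,sT,t=avg(); print(fmt(F,T,P,sF,sT,t))
env.move_linear([.5478,.1979,.105],v=.06); env.sleep(.3)
F,T,P,sF,sT,t=avg(); print(fmt(F,T,P,sF,sT,t))
snap("scene","s7");snap("top","t7")
a=[]
for f,z in(("s7",.07),("t7",.07)):
    c=load(f);g=proj(c,(.5478,.1979,z)).astype(int);a.append(cv2.resize(c["pixels"][g[1]-30:g[1]+30,g[0]-30:g[0]+30,::-1],(400,400),interpolation=cv2.INTER_CUBIC));print(g)
cv2.imwrite("pics/cr5.png",np.hstack(a))
E
```

```text
hole px u [(240, 316, 327), (244, 315, 327), (248, 316, 327), (252, 317, 326), (256, 317, 325), (260, 317, 325)]
275 [138, 131, 144, 153, 146, 55, 62, 70, 70, 74, 73, 67, 71, 71, 71, 73, 71, 63, 87, 159, 145, 143, 145, 144]
285 [32, 31, 29, 34, 39, 67, 72, 70, 71, 69, 74, 70, 72, 70, 74, 68, 69, 68, 53, 26, 33, 31, 29, 31]
295 [37, 39, 36, 38, 51, 67, 68, 68, 71, 69, 69, 67, 70, 71, 68, 74, 67, 72, 65, 38, 29, 31, 36, 36]
[0.1, 0.024, -0.524] [0.038, 0.008, -0.002] [0.548, 0.197, 0.15] [0.471, 0.49, 0.382] [0.027, 0.022, 0.019] 17.133
[-0.117, -0.169, -0.423] [0.036, -0.006, -0.01] [0.548, 0.198, 0.105] [0.398, 0.426, 0.303] [0.023, 0.036, 0.03] 18.417
[224 229]
[194 260]
```

View pics/cr5.png

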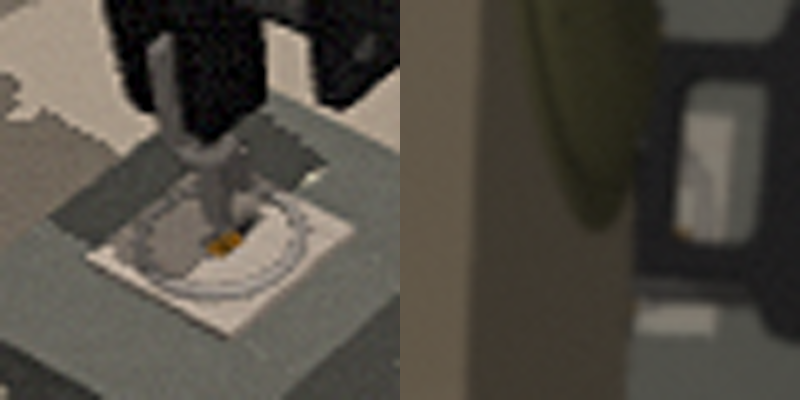

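The scene crop shows the tip (about (222,230)) directly over the keyhole's round part (225,245), about 7 mm above it, as intended. Now the guarded descent.

```bash
cat > ins.py <<'E'
from h import *
import sys
F0,T0,*_=avg(16)
x,y,z,zend=map(float,sys.argv[1:5])
while z>zend+1e-6:
    z=max(z-(.0015),zend)
    env.move_linear([x,y,z],v=.03); F,T,P,_,_,t=avg(8); f=F-F0
    print(fmt([x*1e3,y*1e3,z*1e3],f,T-T0,P*1e3,t))
    if f[2]>6 or np.hypot(f[0],f[1])>6: print("contact");break
E
python3 ins.py .5478 .1980 .1 .080
```

```text
[547.8, 198.0, 98.5] [0.279, 0.089, -0.092] [0.006, -0.001, -0.002] [547.736, 197.992, 98.312] 19.083
[547.8, 198.0, 97.0] [-0.224, -0.004, 0.261] [-0.008, 0.001, -0.009] [547.794, 198.0, 96.987] 19.4
[547.8, 198.0, 95.5] [0.141, 0.401, -0.232] [0.002, 0.016, -0.015] [547.766, 197.993, 95.434] 19.717
[547.8, 198.0, 94.0] [0.164, 0.045, -0.361] [-0.012, 0.004, 0.018] [547.768, 197.988, 93.924] 20.033
[547.8, 198.0, 92.5] [-0.17, 0.145, -0.328] [-0.01, 0.013, -0.002] [547.764, 197.994, 92.422] 20.35
[547.8, 198.0, 91.0] [-0.363, 0.257, -0.259] [-0.005, 0.009, -0.011] [547.772, 197.995, 90.931] 20.667
[547.8, 198.0, 89.5] [0.217, 0.246, -0.242] [0.007, 0.014, -0.008] [547.766, 197.995, 89.427] 20.983
[547.8, 198.0, 88.0] [0.186, 0.257, -0.181] [0.005, -0.002, 0.0] [547.77, 197.992, 87.928] 21.3
[547.8, 198.0, 86.5] [0.252, 0.44, -0.286] [0.006, 0.003, 0.002] [547.763, 198.001, 86.43] 21.617
[547.8, 198.0, 85.0] [0.226, 0.504, -0.007] [-0.006, -0.018, -0.027] [547.77, 197.994, 84.933] 21.933
[547.8, 198.0, 83.5] [0.001, -0.207, -0.156] [-0.003, 0.005, -0.003] [547.761, 197.998, 83.427] 22.25
[547.8, 198.0, 82.0] [-0.158, -0.143, -0.22] [0.014, 0.008, -0.003] [547.767, 197.992, 81.925] 22.567
[547.8, 198.0, 80.5] [0.141, 0.156, -0.19] [0.007, 0.004, -0.009] [547.76, 197.992, 80.421] 22.883
[547.8, 198.0, 80.0] [0.312, 0.016, -0.213] [0.003, 0.004, -0.021] [547.792, 198.006, 79.99] 23.2
```

Shaft and bit are through the cover without contact. Continuing to the collar stop.

```bash
python3 ins.py .5478 .1980 .080 .0720
```

```text
[547.8, 198.0, 78.5] [0.124, -0.106, -0.25] [-0.016, -0.01, -0.022] [547.752, 197.988, 78.405] 23.65
[547.8, 198.0, 77.0] [0.321, -0.066, -0.195] [-0.011, -0.015, -0.008] [547.771, 197.991, 76.93] 23.967
[547.8, 198.0, 75.5] [0.031, 0.207, -0.303] [-0.004, -0.018, -0.024] [547.765, 197.994, 75.427] 24.283
[547.8, 198.0, 74.0] [-0.234, -0.256, -0.039] [-0.002, -0.017, -0.004] [547.761, 197.992, 73.931] 24.6
[547.8, 198.0, 72.5] [-0.396, -0.082, 3.71] [0.016, 0.053, -0.016] [548.03, 198.039, 72.82] 24.917
[547.8, 198.0, 72.0] [-2.127, -0.414, 8.013] [-0.089, 0.341, -0.02] [548.08, 198.05, 72.774] 25.233
contact
```

The key is seated: collar contact at TCP z≈72.8 mm, 8 N. I'll ease the push and start the clockwise turn (yaw decreasing), in fine steps first to learn the torsional stiffness. The end stop can't come before 37°.

```bash
cat >> h.py <<'E'
X,Y,Z=.5478,.1980,.0731
def turn(a,n=8,xy=(X,Y)):  # clockwise key turn a (deg) from keyhole position
    env.reach([xy[0],xy[1],Z],[180,0,177.5-a]); Ys=[];F=[];T=[]
    for i in range(n):
        s=env.state();F.append(s["wrist_force"]);T.append(s["torque"]);Ys.append((177.5-s["tool_rot"][2]+180)%360-180);env.sleep(.012)
    return np.mean(F,0),np.mean(T,0),np.mean(Ys),s["clock"]
E
python3 - <<'E'
from h import *
env.move_linear([X,Y,Z],v=.02)
F0,T0,y,t=turn(0,16);print("base",fmt(F0,T0,y,t));np.save("base.npy",np.r_[F0,T0])
for a in [3,5,6,7,8,9,10,12,15,18,22,26,30,33]:
    F,T,y,t=turn(a,10);print(a,fmt(F-F0,T-T0,y,t))
    if abs((T-T0)[2])>.15: print("stop");break
E
```

```text
base [-0.142, -0.185, -0.395] [0.032, 0.007, -0.005] 0.0 25.867
3 [0.16, 0.154, -0.157] [0.0, -0.004, 0.003] 2.919 26.2
5 [-0.014, 0.293, -0.079] [-0.027, -0.0, 0.008] 4.929 26.533
6 [0.21, 0.567, 0.088] [-0.013, -0.005, 0.015] 5.976 26.867
7 [0.059, 0.21, 0.014] [-0.007, -0.015, 0.006] 6.986 27.2
8 [0.527, 0.949, -0.377] [0.133, -0.051, 0.013] 7.988 27.533
9 [1.056, 2.054, -1.106] [0.3, -0.156, 0.026] 8.988 27.867
10 [1.218, 2.878, -0.731] [0.526, -0.264, 0.04] 9.989 28.2
12 [2.097, 3.743, -0.76] [0.63, -0.335, 0.054] 11.948 28.533
15 [1.956, 3.293, -0.84] [0.609, -0.349, 0.02] 14.902 28.867
18 [2.004, 3.278, -0.846] [0.591, -0.371, 0.042] 17.888 29.2
22 [2.096, 3.215, -0.413] [0.575, -0.425, 0.04] 21.856 29.533
26 [2.329, 3.225, -0.307] [0.551, -0.425, 0.053] 25.848 29.867
30 [2.391, 3.393, -0.354] [0.53, -0.466, 0.045] 29.844 30.2
33 [2.644, 2.935, -0.469] [0.511, -0.505, 0.061] 32.87 30.533
```

The turning behaves softly: friction ≈0.045 N m, about 0.013 N m per degree. Next I go on to the end stop in 1.5° steps, shortening on any rise.

```bash
python3 - <<'E'
from h import *
b=np.load("base.npy");F0,T0=b[:3],b[3:]; a=33;hist=[]
while a<98:
    F,T,y,t=turn(a,8); tz=(T-T0)[2]; f=np.hypot(*(F-F0)[:2]); hist.append((a,round(tz,3),round(f,2)))
    if f>10.5 or tz>.125: break
    a+= 1.5 if (f<5.5 and tz<.08) else .8
print(hist[::4],hist[-9:])
env.sleep(.3); F,T,y,t=turn(a,16); print("hold",a,fmt(F-F0,T-T0,y,t))
E
```

```text
[(33, np.float64(0.045), np.float64(4.35)), (39.0, np.float64(0.055), np.float64(3.95)), (45.0, np.float64(0.07), np.float64(4.16)), (51.0, np.float64(0.038), np.float64(4.34)), (57.0, np.float64(0.038), np.float64(4.0)), (63.0, np.float64(0.032), np.float64(4.34)), (69.0, np.float64(0.064), np.float64(5.41)), (72.89999999999999, np.float64(0.093), np.float64(7.71)), (76.09999999999998, np.float64(0.16), np.float64(9.49))] [(69.0, np.float64(0.064), np.float64(5.41)), (70.5, np.float64(0.064), np.float64(6.13)), (71.3, np.float64(0.092), np.float64(6.7)), (72.1, np.float64(0.082), np.float64(7.02)), (72.89999999999999, np.float64(0.093), np.float64(7.71)), (73.69999999999999, np.float64(0.098), np.float64(8.29)), (74.49999999999999, np.float64(0.124), np.float64(8.86)), (75.29999999999998, np.float64(0.12), np.float64(8.93)), (76.09999999999998, np.float64(0.16), np.float64(9.49))]
hold 76.09999999999998 [9.006, 3.354, -2.987] [0.584, -1.617, 0.165] 76.083 41.667
```

Firm against the stop: 0.165 N m total, so about 0.12 above friction (≈9 N at the tip), held for over 0.3 s. Turning back now, slightly past zero and back, and then a guarded draw-out.

```bash
python3 - <<'E'
from h import *
b=np.load("base.npy");F0,T0=b[:3],b[3:]
for a in(45,12,0,-3,0):
    F,T,y,t=turn(a,8);print(a,fmt(F-F0,T-T0,y,t))
ok=True
for z in(.0745,.077,.080,.084,.088):
    env.move_linear([X,Y,z],v=.04);F,T,P,_,_,t=avg(6);f=F-F0;print(z,fmt(f,T-T0,P,t))
    if f[2]<-6 or np.hypot(*f[:2])>8: print("stuck");ok=False;break
E
```

```text
45 [-3.637, -2.25, 3.473] [-0.516, 0.688, -0.039] 45.142 42.317
12 [-2.399, -4.661, 1.77] [-0.923, 0.463, -0.029] 12.09 42.992
0 [-1.902, -4.434, 1.077] [-0.898, 0.393, -0.043] 0.08 43.375
-3 [-1.494, -4.318, 1.677] [-0.898, 0.339, -0.04] -2.914 43.692
0 [-0.756, -2.655, -0.548] [-0.572, 0.21, -0.016] -0.036 44.008
0.0745 [-0.57, -2.92, -1.062] [-0.624, 0.173, -0.016] [0.548, 0.198, 0.074] 44.308
0.077 [-0.938, -3.457, 0.925] [-0.657, 0.211, -0.018] [0.548, 0.198, 0.077] 44.608
0.08 [-0.879, -2.955, 1.575] [-0.628, 0.205, -0.013] [0.548, 0.198, 0.08] 44.908
0.084 [-0.209, -1.71, 0.938] [-0.444, 0.045, -0.024] [0.548, 0.198, 0.084] 45.208
0.088 [0.164, 0.349, -0.362] [-0.013, 0.006, -0.009] [0.548, 0.198, 0.088] 45.508
```

```bash
python3 - <<'E'
from h import *
b=np.load("base.npy");F0,T0=b[:3],b[3:]
for z in(.092,.097,.103,.112):
    env.move_linear([X,Y,z],v=.05);F,T,P,_,_,t=avg(5);f=F-F0;print(z,fmt(f,t))
    if f[2]<-6 or np.hypot(*f[:2])>8: print("stuck");break
else:
    env.move_linear([X,Y,.16],v=.15)
    env.reach([.5275,-.1913,.10],[180,0,180]);env.sleep(.3);print(fmt(*avg(5)))
    c=snap("scene","s8");w=snap("wrist","w8")
    a=[]
    for f in("s5","s8"):
        c=load(f);g=proj(c,(.5275,-.1913,.07)).astype(int);a.append(cv2.resize(c["pixels"][g[1]-45:g[1]+45,g[0]-45:g[0]+45,::-1],(400,400),interpolation=cv2.INTER_CUBIC))
    cv2.imwrite("pics/cr6.png",np.hstack(a))
E
```

```text
0.092 [-0.012, -0.238, 0.126] 45.8
0.097 [0.517, 0.536, -0.251] 46.092
0.103 [-0.385, 0.06, 0.258] 46.4
0.112 [0.302, 0.327, -0.325] 46.775
[0.127, -0.291, -0.788] [0.049, 0.026, 0.02] [0.528, -0.191, 0.1] [0.396, 0.414, 0.565] [0.027, 0.036, 0.024] 49.05
```

View pics/cr6.png

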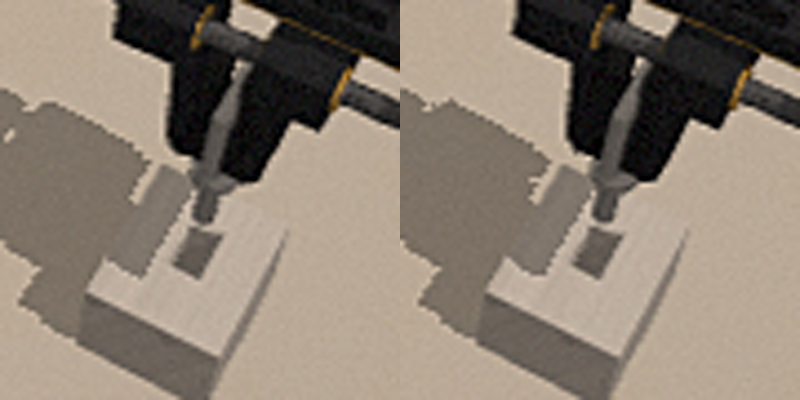

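The key in the gripper (right) looks the same as when first lifted (left), shaft above the slot. Time for a guarded lowering into the holder.

```bash
python3 - <<'E'
from h import *
x,y=.5275,-.1913
F0,*_=avg(10)
for z in(.086,.080,.076,.072,.068,.064,.060,.056,.053,.0515,.0508,.0503):
    env.move_linear([x,y,z],v=.05);F,T,P,_,_,t=avg(5);f=F-F0;print(z,fmt(f,P*1e3,t))
    if f[2]>5 or np.hypot(*f[:2])>6: print("contact");break
E
```

```text
0.086 [0.192, 0.204, 0.288] [527.414, -191.281, 85.734] 49.708
0.08 [0.441, -0.296, 0.284] [527.38, -191.24, 79.744] 50.017
0.076 [0.249, 0.224, 0.385] [527.418, -191.252, 75.822] 50.308
0.072 [0.041, 0.07, 0.273] [527.393, -191.245, 71.78] 50.6
0.068 [0.067, 0.144, 0.111] [527.395, -191.232, 67.772] 50.892
0.064 [-0.088, 0.267, 0.079] [527.395, -191.235, 63.775] 51.183
0.06 [0.087, -0.406, -0.087] [527.398, -191.236, 59.782] 51.475
0.056 [0.068, 0.207, 0.241] [527.393, -191.244, 55.779] 51.767
0.053 [0.293, -0.154, 0.511] [527.426, -191.255, 52.845] 52.058
0.0515 [0.05, 0.261, 0.408] [527.469, -191.292, 51.449] 52.35
0.0508 [-0.004, 0.297, 0.759] [527.559, -191.33, 50.847] 52.642
0.0503 [-1.52, 0.618, 5.943] [527.626, -191.361, 50.789] 52.933
contact
```

Collar contact is at 50.8 mm, the same height as at the grasp. Release, retreat and check.

```bash
python3 - <<'E'
from h import *
x,y=.5275,-.1913
env.move_linear([x,y,.0508],v=.02)
gripper_to(.05,10);env.sleep(.1)
env.move_linear([x,y,.16],v=.12)
env.reach([.5165,-.183,.20],[180,0,180]);env.sleep(.2)
c=snap("scene","s9");w=snap("wrist","w9");s=env.state();print(s["clock"],s["gripper_width"])
g=proj(c,(x,y,.05)).astype(int);a=cv2.resize(c["pixels"][g[1]-45:g[1]+45,g[0]-45:g[0]+45,::-1],(400,400),interpolation=cv2.INTER_CUBIC)
g=proj(w,(x,y,.05)).astype(int);b=cv2.resize(w["pixels"][g[1]-50:g[1]+50,g[0]-50:g[0]+50,::-1],(400,400),interpolation=cv2.INTER_CUBIC)
cv2.imwrite("pics/cr7.png",np.hstack([a,b]))
E
```

```text
55.725 0.05017398621440683
```

View pics/cr7.png

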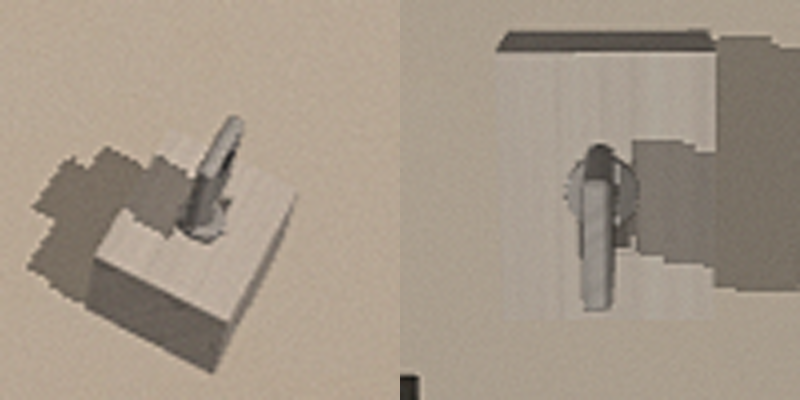

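The key stands upright in the holder with its collar flat on the block, at (205,232) in the left crop and (601,195) in the right, and the gripper is clear. Handing in.

```bash
python3 -c "
from h import *
print(ticket.close_job())"
```

```text
the job is handed in; nothing more can be done
None
```

The job is handed in, with no verdict returned: the key went fully into the lock, was turned clockwise to about 76° against the end stop (about 9 N at the tip by estimate), turned back and drawn out. It now stands released and fully home in its holder, after about 56 s of the 72 s allowed.

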